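Load and cap a jar for the autoclave

TASK

Get the jar ready for the autoclave: tip all the rubber stoppers out of the scoop into the clamped glass jar and lay the scoop back down on the worktop. Then put the grey screw cap on the jar, screw it down until it comes up against its stop, and back it off a quarter turn so that the steam can get in. Finish still gripping the cap in that position, because the cap will be taped while you hold it; leave the other things on the worktop where they are.

Things in the scene. Friction and masses are not known exactly. Their poses are not given: they have to be found in the camera images.
- jar: Clear glass wide-mouth jar in a grey bench clamp, fixed to the worktop: steel base plate 110x96x10 mm, collar 85 mm across at height 32 to 48 mm, black clamp knob reaching 72 mm out on the jar's +y side at height 40 mm. Origin under the jar's centre on the worktop, z up. Body 74 mm wide up to 72 mm height, narrowing shoulder up to 91 mm, neck above it; inner floor at 16 mm.
- jar_rim (a point): Middle of the jar's open mouth, 125 mm above the worktop; same axes as the jar. Mouth 40 mm clear; neck 48 mm across outside, 55 mm over its thread, bevelled to 45 mm at the rim. Two-start right-hand thread, 12 mm a turn (clockwise from above goes down), about 1.4 mm of axial play, slippery.
- jar_stop (a point): Where the middle of the cap's lower edge comes when the cap is fully home: on the jar's axis, 105 mm above the worktop. A hard stop then ends the turning, with the cap's x axis along the jar's +x or -x axis and its top on the rim. Backed off by a quarter turn the cap stands 2 to 3.4 mm higher.
- cap_center (a point): Centre of the loose grey screw cap (half-way up, on its axis): 63 mm across, 26 mm high, about 50 g, lying top up on the worktop, z up. Ribbed outside; the top is 6 mm thick, the skirt 20 mm deep and 58 mm clear inside. Fully home on the jar this point is 118 mm above the worktop.
- cap_lugs (a point): On the cap's axis, 9 mm below cap_center, level with its two thread lugs, which stand inside the skirt towards the cap's +x and -x, each 56 degrees long, 50 mm between inner faces. Set on with cap x 20 degrees counterclockwise of jar x (or opposite), the cap rests 6 mm above home and takes 200 degrees clockwise to its stop; set on within 3 degrees of parallel the lugs may sit crooked.
- scoop_grip (a point): Middle of the handle of a loose stainless scoop standing flat on the worktop (110 to 180 g, plus 60 g load). The handle is a bar 14 mm wide, 14 mm high, 94 mm long along x, its middle 30 mm above the worktop. x points to the open nose, z up. The bowl, an open trough 36 mm wide inside, 40 mm outside, 86 mm long, sides 26 mm high, has its middle 86 mm ahead of this point.
- scoop_lip (a point): Middle of the front edge of the scoop's floor, where the stoppers leave: 132 mm ahead of scoop_grip and 25 mm below it, same axes. The floor rises 3.5 mm in its last 24 mm; the stoppers start to slide out at about 25 degrees nose down and have all left by about 50 degrees.
- stopper_1: Black rubber vial stopper, siliconised (slippery): flange 14 mm across and 3.5 mm thick with a 9 mm plug on it, 9.5 mm high, 10 g; one of six lying in the scoop. Origin in the middle of the flange's flat face, z towards the plug.
- stopper_2: Black rubber vial stopper, siliconised (slippery): flange 14 mm across and 3.5 mm thick with a 9 mm plug on it, 9.5 mm high, 10 g; one of six lying in the scoop. Origin in the middle of the flange's flat face, z towards the plug.
- stopper_3: Black rubber vial stopper, siliconised (slippery): flange 14 mm across and 3.5 mm thick with a 9 mm plug on it, 9.5 mm high, 10 g; one of six lying in the scoop. Origin in the middle of the flange's flat face, z towards the plug.
- stopper_4: Black rubber vial stopper, siliconised (slippery): flange 14 mm across and 3.5 mm thick with a 9 mm plug on it, 9.5 mm high, 10 g; one of six lying in the scoop. Origin in the middle of the flange's flat face, z towards the plug.
- stopper_5: Black rubber vial stopper, siliconised (slippery): flange 14 mm across and 3.5 mm thick with a 9 mm plug on it, 9.5 mm high, 10 g; one of six lying in the scoop. Origin in the middle of the flange's flat face, z towards the plug.
- stopper_6: Black rubber vial stopper, siliconised (slippery): flange 14 mm across and 3.5 mm thick with a 9 mm plug on it, 9.5 mm high, 10 g; one of six lying in the scoop. Origin in the middle of the flange's flat face, z towards the plug.
- tape_roll: Roll of paper indicator tape lying flat, 62 mm across, 19 mm high, 43 mm hole; origin under its centre. Leave it alone. The cap and this roll may have changed places.
- vial_a: Small glass vial, 25 mm across, 52 mm high, standing; origin under its centre. Leave it alone.
- vial_b: Small glass vial, 22 mm across, 46 mm high, standing; origin under its centre. Leave it alone.
- swab_box: Small white and blue carton, 51x71x46 mm; origin under its centre. Leave it alone.
- clear_small: Small clear bottle, 33 mm across, 100 mm high, standing; origin under its centre. Leave it alone.

How it is judged:
By the outcome, as a careful person would: the job done as asked, in the order asked, and still so for the second after the job is handed in, while the arm keeps its last pose, push and grip.
It also fails if it takes over 72 s, if anything falls off the work surface, if the arm or the gripper's body presses on something with over 40 N, if the wrist force passes 120 N, or if a joint passes its speed limit or range.

ROBOT

A 6-joint arm with a two-finger parallel gripper is mounted at the origin on a cart in front of the work surface, level with it; the furniture and walls round the work are solid. World frame = base frame: x ahead of the robot, y to its left, z up, the work surface at z = 0. Lengths are in m, angles in rad, forces in N, time in s.
With the tool pointing down it reaches from about 0.2 to 0.875 m from the base axis. Payload 3.4 kg.
Tool frame: the origin (TCP) lies at the very end of the fingers, on their centre line; the grasp point (between the pads) lies 19 mm behind it; z points along the fingers, y is the direction in which the jaws open and shut (so a half turn about z gives the same grasp; the last joint's range is limited). The gripper opens to 94 mm and grips with 3 to 60 N. Pads are 16 mm wide; open, the fingers measure 119 mm over their backs; the gripper's body (75 mm by 177 mm) begins 78 mm behind the grasp point.
Start: joints at [1.13, 0.276, 1.505, -0, 1.361, -0.121], TCP at [0.181, 0.546, 0.205] pointing down, gripper open.
Joint ranges: [-2.89, 2.89], [-0.75, 2.08], [0.22, 2.7], [-1.18, 4.32], [0.11, 2.71], [-2.7, 2.7]. Speed limits (rad/s): [2.57, 2.57, 3.14, 3.14, 3.14, 3.14].

INTERFACE

Orientations are given as a unit quaternion [w, x, y, z].
In Python, from rig import env gives the robot as it stands.
- The arm moves only by the tool step_arm, never from a script. Its argument "series" is a list of rows, each an object with "dp": the shift along the tool's x, y, z in mm, a list of three; "rot": the turn, a rotation vector about the tool's x, y, z in rad, a list of three; "fingers": the closure in counts, from 0 (fully open) to 255 (shut). A call has 1 to 10 rows; each row is the pose to reach, as a shift and turn from the pose commanded when the call began, along the tool's axes at that moment; what a row does not reach only later rows make up. A row lasts 1/8 s, in which the tool goes at most 62.5 mm and 10.7 degrees, less where a joint would pass 70% of its speed; a pose out of reach is approached as far as the arm can. A call with a gripper value outside its range is refused whole. The fingers move at their own pace and stop on an object; "newtons" is the grip in N (left out, the last holds). Time passes only in rows, so rows that repeat a pose let the fingers close. It gives the time, the measured TCP pose, the force and the opening at its end, in the units of the state.
- env.read_state(): the state, without advancing time (a new reading comes with each control period).
- env.camera(name): name is "scene" or "top" or "wrist"; returns a dict with "img" (480x640x3 uint8, red, green, blue), "z_map" (480x640 float32, m along the optical axis (not along the pixel's ray), 0 where there is no reading), "vfov" (degrees; the focal length in pixels is half the picture's height over the tangent of half this angle, whatever the lens; pixels are square), "cx", "cy" (the principal point, pixels), "R" (3x3) and "t" (3): a world point X has camera coordinates R X + t. Camera axes: x right, y down, z forward; pixel columns grow to the right and rows downward; lengths in m; the calibration is good to about 2 mm. The wrist camera is an equidistant fisheye: a pixel r from the principal point sees the ray r / f radians off the axis. A picture is of the moment at which its call begins.
- env.sign_off(): hands the job in, once; it reports no verdict.
The state is a dict: "t": time; "qpos": joint angles; "qd": joint speeds; "effort": joint torques, N m; "eef_pos": TCP position; "ee_rot": TCP orientation; "force": force on the tool from outside, world axes, zero at the start; "moment": the same for the moment, N m; "opening": opening from 0.0 (shut) to 1.0 (fully open).
Only numpy, scipy, OpenCV 4.12 (cv2) and the standard library are available. Lean on these libraries where they do the work, as an engineer would, in place of code of your own. Each camera call takes 0.05 s, during which the arm holds its last target. There are 200 camera calls.

## Working session

There is one attempt and no reset: what is moved stays moved. The work goes in short steps, Python scripts to look and compute and a tool call to move; the robot and the scene stay as the last step left them, time stands still between calls to the robot, and variables do not carry over. Pictures are saved under pics/ and viewed, about 8 in all and at most 12, crops included, and the job is handed in when it is done.

Besides the shell and the picture viewer there is one more tool, called after "Request:" by a JSON object that holds its "name" and its "arguments", one argument or row to a line. step_arm: Moves the arm, as the interface text tells. Its arguments: {"type":"object","properties":{"series":{"type":"array"},"newtons":{"type":"number"}},"required":["series"]}

```bash
ls; mkdir -p pics
cat > h.py <<'E'
import numpy as np, cv2
from rig import env
from scipy.spatial.transform import Rotation as Ro
def cam(n,save=None):
    c=env.camera(n)
    c['f']=240/np.tan(np.radians(c['vfov'])/2)
    if save: cv2.imwrite('pics/'+save,c['img'][:,:,::-1])
    return c
def world(c,u,v,z=None,h=None):
    """pixel->world by depth z, or by plane height h (pinhole)"""
    d=np.array([(u-c['cx'])/c['f'],(v-c['cy'])/c['f'],1.])
    R=np.array(c['R']);o=-R.T@c['t'];w=R.T@d
    s=(h-o[2])/w[2] if h is not None else (z if z else c['z_map'][int(round(v)),int(round(u))])
    return o+s*w
def cloud(c):
    v,u=np.mgrid[0:480,0:640]; z=c['z_map']
    P=np.stack([(u-c['cx'])/c['f']*z,(v-c['cy'])/c['f']*z,z],-1)
    return (P-np.array(c['t']))@np.array(c['R'])
def tool():
    s=env.read_state(); q=s['ee_rot']; return np.array(s['eef_pos']),Ro.from_quat([q[1],q[2],q[3],q[0]]),s
E
python3 - <<'E'
from h import *
np.set_printoptions(precision=4,suppress=True)
print(env.read_state())
for n in('scene','top'):
    c=cam(n,n+'1.png'); print(n,c['vfov'],c['cx'],c['cy'],-np.array(c['R']).T@c['t'],c['R'])
E
```

```text
pics
{'t': 0.0, 'qpos': array([ 1.13  ,  0.2766,  1.5061,  0.    ,  1.3607, -0.121 ]), 'qd': array([-0.0019,  0.0001, -0.0006,  0.0006,  0.    ,  0.0002]), 'effort': array([  0.0008, -40.4582, -23.7234,   0.0701,   0.0343,  -0.0001]), 'eef_pos': array([0.1805, 0.5453, 0.2046]), 'ee_rot': array([-0.0003,  0.1592,  0.9872, -0.0009]), 'force': array([0.6207, 0.1382, 0.7036]), 'moment': array([-0.0306,  0.0453, -0.0306]), 'opening': 0.9983418560977062}
scene 53.41346446601878 323.44412838348444 235.45995709344768 [-0.0266 -0.5941  0.7731] [[ 0.7646 -0.6445 -0.007 ]
 [-0.4096 -0.4775 -0.7773]
 [ 0.4976  0.5972 -0.6291]]
top 44.865393469388074 322.4163536142066 229.86433015638596 [0.2344 0.0608 1.4019] [[ 0.0018 -0.9997  0.0229]
 [-0.9807 -0.0062 -0.1954]
 [ 0.1955 -0.0221 -0.9805]]
```

View pics/scene1.png

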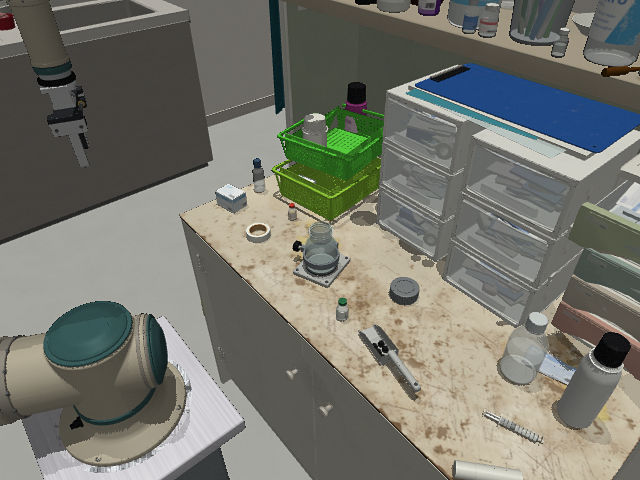

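View pics/top1.png

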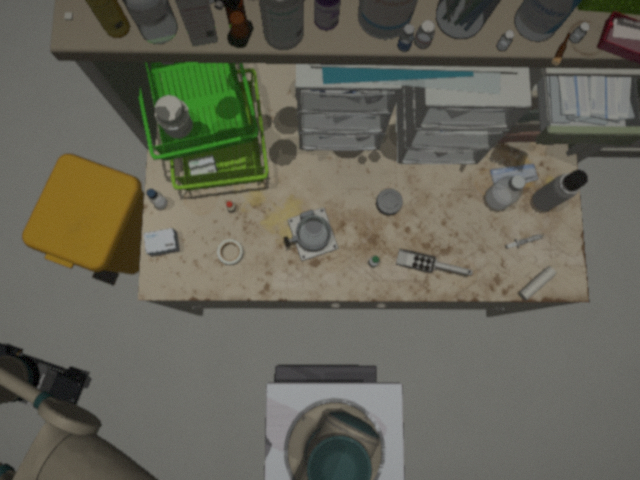

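The scene view shows the jar at about (320,250) with its knob to the left, the cap at (404,290), and the scoop from its nose at (368,335) to its handle end at (416,388). The tape roll is at (258,232). In the top view the jar is at (313,233), the cap at (389,202), and the scoop runs from (400,258) to (468,271).

Run:
```python
from h import *
np.set_printoptions(precision=4,suppress=True)
T=cam('top');S=cam('scene')
for nm,c in(('top',T),('scene',S)):
    P=cloud(c); 
    tab=P[:,:,2][(np.abs(P[:,:,2])<.02)&(c['z_map']>0)]; print(nm,'table z',np.median(tab))
    g=(380-229)/1
    def sel(ctr,r,zlo,zhi):
        m=(np.hypot(P[:,:,0]-ctr[0],P[:,:,1]-ctr[1])<r)&(P[:,:,2]>zlo)&(P[:,:,2]<zhi)&(c['z_map']>0); return P[m]
    # cap
    cc=world(T,389,202,h=.026)
    q=sel(cc,.05,.018,.035); print('cap seed',cc,len(q),q.mean(0) if len(q) else 0, q.min(0),q.max(0))
    if len(q): print('  minEnc',cv2.minEnclosingCircle(q[:,:2].astype(np.float32)))
    sc=world(T,435,264,h=.03)
    q=sel(sc,.14,.028,.045); print('scoop hi',sc,len(q))
    q=sel(sc,.14,.012,.05)
    r=cv2.minAreaRect((q[:,:2]*1000).astype(np.float32)); print(r, cv2.boxPoints(r).tolist())
    jc=world(T,313,233,h=.1); print('jar seed',jc)
    for lo,hi in((.004,.016),(.028,.052),(.06,.14)):
        q=sel(jc,.09,lo,hi)
        if len(q)>5: print(lo,hi,len(q),q.mean(0),cv2.minAreaRect((q[:,:2]*1000).astype(np.float32)),cv2.minEnclosingCircle((q[:,:2]*1000).astype(np.float32)))
crop=cv2.resize(T['img'][185:285,270:480,::-1],None,fx=3.8,fy=3.8,interpolation=cv2.INTER_CUBIC);cv2.imwrite('pics/tc.png',crop)
crop=cv2.resize(S['img'][215:400,285:430,::-1],None,fx=3.2,fy=3.2,interpolation=cv2.INTER_CUBIC);cv2.imwrite('pics/sc.png',crop)
```

```text
top table z 4.7249957061256195e-05
cap seed [ 0.5792 -0.1329  0.026 ] 506 [ 0.5834 -0.1338  0.0254] [ 0.5517 -0.1656  0.0182] [ 0.6159 -0.1033  0.0328]
  minEnc ((0.5841513276100159, -0.1345123052597046), 0.03261657431721687)
scoop hi [ 0.4265 -0.2395  0.03  ] 258
((456.4867858886719, -218.78775024414062), (228.56063842773438, 89.38868713378906), 83.04457092285156) [[398.2823486328125, -326.814697265625], [487.01318359375, -337.639404296875], [514.6912231445312, -110.76080322265625], [425.96038818359375, -99.93609619140625]]
jar seed [0.4865 0.0528 0.1   ]
0.004 0.016 904 [0.4924 0.054  0.0092] ((485.92535400390625, 54.848419189453125), (177.66796875, 167.71893310546875), 22.942291259765625) ((486.516845703125, 52.97825622558594), 89.72942352294922)
0.028 0.052 332 [0.4945 0.0673 0.0459] ((495.19537353515625, 61.56178283691406), (93.41394805908203, 108.05342864990234), 56.401039123535156) ((499.55767822265625, 68.75408935546875), 57.88032913208008)
0.06 0.14 580 [0.4915 0.0528 0.0954] ((499.7441101074219, 52.508644104003906), (72.17066955566406, 71.48541259765625), 38.86869812011719)
[... 518 characters left out ...]
87011719, -104.65414428710938], [424.8164978027344, -99.20004272460938]]
jar seed [0.4865 0.0528 0.1   ]
0.004 0.016 643 [0.4871 0.0308 0.01  ] ((477.0577697753906, 42.621238708496094), (113.51787567138672, 168.21627807617188), 53.1388053894043) ((488.0623779296875, 54.663848876953125), 87.23368835449219)
0.028 0.052 410 [0.4821 0.0458 0.0444] ((489.898193359375, 57.010009765625), (83.94453430175781, 106.84800720214844), 47.965572357177734) ((498.4309997558594, 64.36920928955078), 57.88472366333008)
0.06 0.14 977 [0.4921 0.0392 0.0948] ((496.0895690917969, 44.135231018066406), (64.24746704101562, 70.65956115722656), 49.8487434387207) ((497.9979248046875, 46.7164421081543), 36.20780944824219)
```

View pics/tc.png

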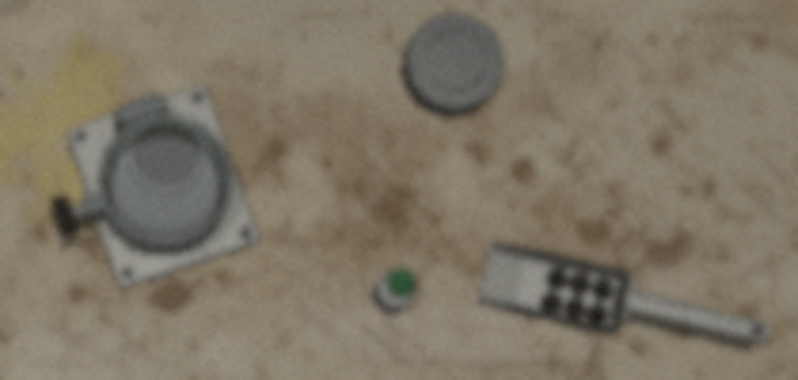

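View pics/sc.png

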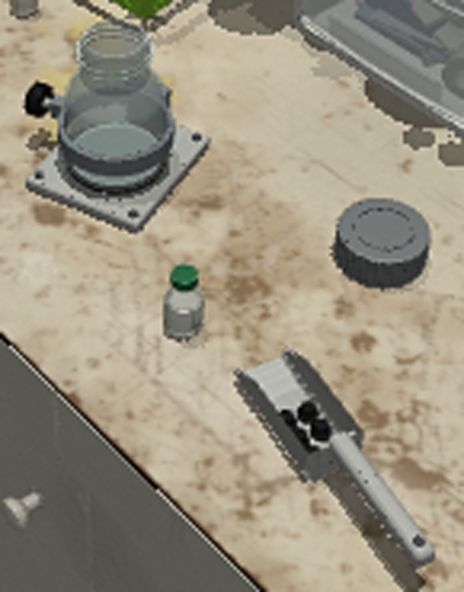

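The top crop shows the plate corners at (200,90), (255,240), (125,285) and (70,133), with the knob at (65,215). The cap disc is centred on (453,64), and the scoop's front corners are at (490,245) and (480,300), with the handle end at (762,335). The green-capped vial stands between the scoop and the jar. The scene crop agrees: rim ellipse at about (114,45), and scoop nose corners at (240,372) and (290,352).

Run:
```python
from h import *
np.set_printoptions(precision=4,suppress=True)
T=cam('top');S=cam('scene')
t=lambda u,v,h:world(T,270+(u+.5)/3.8-.5,185+(v+.5)/3.8-.5,h=h)
s=lambda u,v,h:world(S,285+(u+.5)/3.2-.5,215+(v+.5)/3.2-.5,h=h)
C=[t(*p,.01) for p in((200,90),(255,240),(125,285),(70,133))]
print('plate',np.mean(C,0),C)
for i in range(4): d=C[(i+1)%4]-C[i];print('edge',np.linalg.norm(d),np.degrees(np.arctan2(d[1],d[0])))
print('knob',t(65,215,.04), 'scene knob',s(40,100,.04))
C2=[s(*p,.01) for p in((28,183),(136,229),(209,141))];print('plate scene',C2,(C2[0]+C2[2])/2)
print('rim scene',s(114,44,.125),s(77,44,.125),s(151,46,.125))
print('scoop nose side tops top',t(490,245,.026),t(480,300,.026),'handle end',t(762,335,.037))
print('scene nose',s(240,372,.026),s(290,352,.026),'handle end',s(425,556,.037))
for nm,c in(('top',T),('scene',S)):
    P=cloud(c);m=(c['z_map']>0)
    q=P[m&(P[:,:,2]>.0305)&(P[:,:,2]<.045)&(P[:,:,1]<-.2)&(P[:,:,1]>-.36)&(P[:,:,0]>.37)&(P[:,:,0]<.45)]
    print(nm,'handle',len(q),cv2.fitLine(q[:,:2].astype(np.float32),cv2.DIST_HUBER,0,.01,.01).ravel(),q[:,1].min(),q[:,1].max(),np.median(q[:,2]))
    q=P[m&(P[:,:,2]>.06)&(P[:,:,2]<.4)&(P[:,:,0]>.45)&(P[:,:,0]<.8)&(P[:,:,1]<0)&(P[:,:,1]>-.4)]
    print('tall near cap', len(q), q[np.argsort(np.hypot(q[:,0]-.583,q[:,1]+.136))[:3]])
    q=P[m&(P[:,:,2]>.06)&(P[:,:,2]<.6)&(P[:,:,0]>.58)&(P[:,:,0]<.8)&(P[:,:,1]<.2)&(P[:,:,1]>-.1)]
    print('behind jar', len(q), q[np.argsort(np.hypot(q[:,0]-.49,q[:,1]-.055))[:3]])
```

```text
plate [0.5022 0.0538 0.01  ] [array([0.566 , 0.0298, 0.01  ]), array([ 0.4678, -0.0055,  0.01  ]), array([0.4383, 0.0773, 0.01  ]), array([0.5369, 0.1135, 0.01  ])]
edge 0.10437961799383785 -160.21168509697472
edge 0.08787049358218597 109.58362332883229
edge 0.1050634121424039 20.175732141238505
edge 0.08858592699189069 -70.85544895862094
knob [0.4779 0.1148 0.04  ] scene knob [0.4803 0.1124 0.04  ]
plate scene [array([0.4373, 0.073 , 0.01  ]), array([ 0.4665, -0.0137,  0.01  ]), array([0.5681, 0.0212, 0.01  ])] [0.5027 0.0471 0.01  ]
rim scene [0.4966 0.0446 0.125 ] [0.4773 0.0611 0.125 ] [0.5145 0.0263 0.125 ]
scoop nose side tops top [ 0.4627 -0.1536  0.026 ] [ 0.4276 -0.1465  0.026 ] handle end [ 0.4049 -0.321   0.037 ]
scene nose [ 0.4241 -0.1633  0.026 ] [ 0.4592 -0.1721  0.026 ] handle end [ 0.406  -0.3288  0.037 ]
top handle 233 [ 0.2151  0.9766  0.4174 -0.2795] -0.32652304547058747 -0.20296888206770142 0.03601512833781539
tall near cap 15414 [[ 0.6848 -0.1605  0.3425]
 [ 0.6846 -0.1616  0.0632]
 [ 0.6849 -0.1616  0.3568]]
behind jar 17504 [[0.6233 0.1639 0.083 ]
 [0.6238 0.1634 0.0893]
 [0.6262 0.1612 0.0894]]
scene handle 389 [ 0.2291  0.9734  0.4162 -0.2854] -0.33026129929695697 -0.23771097619208423 0.03691369964889722
tall near cap 30219 [[ 0.6838 -0.1637  0.1624]
 [ 0.6839 -0.1655  0.2266]
 [ 0.6848 -0.1629  0.3333]]
behind jar 15243 [[0.6222 0.1613 0.0888]
 [0.624  0.1595 0.0859]
 [0.6227 0.1619 0.0853]]
```

```bash
cat >> h.py <<'E'
np.set_printoptions(precision=3,suppress=True)
def Rt(yaw,tilt=0):
    """tool down, tool x at yaw (deg), then nose-down tilt (deg)"""
    a=np.radians(yaw);x=np.array([np.cos(a),np.sin(a),0]);z=np.array([0,0,-1.])
    return Ro.from_matrix(np.stack([x,np.cross(z,x),z],1))*Ro.from_rotvec([0,-np.radians(tilt),0])
def plan(p,R):
    t,Rc,s=tool(); return np.round(Rc.inv().apply(np.array(p)-t)*1000,1),np.round((Rc.inv()*R).as_rotvec(),4)
def st():
    t,R,s=tool(); print('t',round(s['t'],2),'p',t,'yaw',np.degrees(np.arctan2(*R.as_matrix()[1::-1,0])).round(1),'z',R.as_matrix()[:,2],'q',s['qpos'],'F',s['force'],'M',s['moment'],'o',s['opening'])
E
python3 -c "
from h import *
print(plan([.419,-.264,.16],Rt(77.2)))"
```

```text
(array([-480.7, -693.7,   45.5]), array([-0.001,  0.   ,  1.474]))
```

Request:
{"name": "step_arm", "arguments": {
  "series": [
    {"dp":[-480.7,-693.7,45],"rot":[0,0,1.474],"fingers":0},
    {"dp":[-480.7,-693.7,45],"rot":[0,0,1.474],"fingers":0},
    {"dp":[-480.7,-693.7,45],"rot":[0,0,1.474],"fingers":0},
    {"dp":[-480.7,-693.7,45],"rot":[0,0,1.474],"fingers":0},
    {"dp":[-480.7,-693.7,45],"rot":[0,0,1.474],"fingers":0},
    {"dp":[-480.7,-693.7,45],"rot":[0,0,1.474],"fingers":0},
    {"dp":[-480.7,-693.7,45],"rot":[0,0,1.474],"fingers":0},
    {"dp":[-480.7,-693.7,45],"rot":[0,0,1.474],"fingers":0},
    {"dp":[-480.7,-693.7,45],"rot":[0,0,1.474],"fingers":0},
    {"dp":[-480.7,-693.7,45],"rot":[0,0,1.474],"fingers":0}
  ],
  "newtons": 40
}}

```text
t: 1.55
eef_pos: [0.3574, -0.055, 0.1725]
ee_rot: [0.001, 0.782, 0.624, 0.001]
force: [1.3, 0.7, 0.6]
opening: 1.0
```

```bash
python3 -c "
from h import *
st();print(plan([.419,-.264,.16],Rt(77.2)))"
```

```text
t 1.55 p [ 0.357 -0.055  0.173] yaw 77.2 z [ 0.002 -0.    -1.   ] q [-0.347 -0.031  1.958  0.001  1.213 -0.123] F [1.32  0.718 0.594] M [-0.032  0.032 -0.043] o 1.000110279758205
(array([-190.1,  106.5,   12.6]), array([ 0.002, -0.   , -0.001]))
```

Request:
{"name": "step_arm", "arguments": {
  "series": [
    {"dp":[-190,106.5,12.6],"rot":[0,0,0],"fingers":0},
    {"dp":[-190,106.5,12.6],"rot":[0,0,0],"fingers":0},
    {"dp":[-190,106.5,12.6],"rot":[0,0,0],"fingers":0},
    {"dp":[-190,106.5,12.6],"rot":[0,0,0],"fingers":0},
    {"dp":[-190,106.5,12.6],"rot":[0,0,0],"fingers":0}
  ]
}}

```text
t: 2.17
eef_pos: [0.4192, -0.2636, 0.159]
ee_rot: [-0.0, 0.782, 0.623, -0.0]
force: [-0.5, -0.2, -0.2]
opening: 1.0
```

```bash
python3 -c "
from h import *
st();print(plan([.419,-.264,.11],Rt(77.2)))
c=cam('wrist','w1.png');print(c['vfov'],c['cx'],c['cy'],c['f'],-np.array(c['R']).T@c['t'],c['R'])
print(c['z_map'].max())"
```

```text
t 2.17 p [ 0.419 -0.264  0.159] yaw 77.1 z [-0.  0. -1.] q [-0.702  0.189  1.745  0.     1.208 -0.476] F [-0.454 -0.247 -0.229] M [-0.07   0.057  0.073] o 0.9999839337470203
(array([-0.4, -0.1, 49. ]), array([-0.   , -0.   , -0.002]))
65.70646984690485 322.23033909002567 240.9274121119822 371.64829954431775 [ 0.438 -0.185  0.339] [[ 0.975 -0.224 -0.   ]
 [-0.215 -0.936  0.278]
 [-0.062 -0.271 -0.961]]
1.4477496
```

View pics/w1.png

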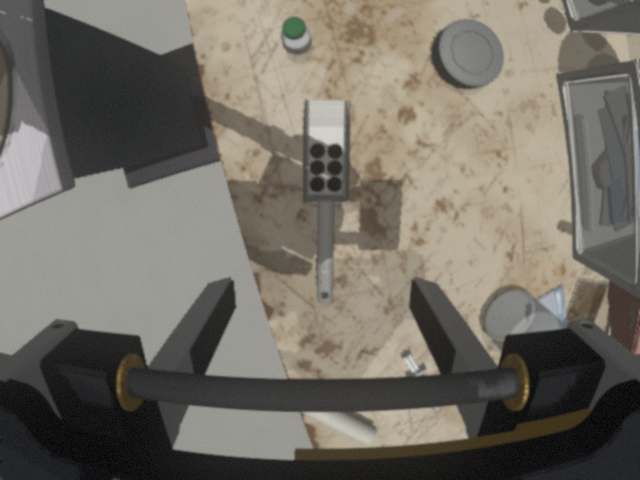

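The wrist view shows the scoop nearly straight up the picture: nose corners at (307,101) and (349,101), handle from (326,200) to its end at (325,300), with six stoppers in the bowl. The cap is at (471,53) and the vial at (294,33).

```bash
cat >> h.py <<'E'
def wfish(c,u,v,h):
    d=np.array([u-c['cx'],v-c['cy']]);r=np.hypot(*d);th=r/c['f'];k=np.sin(th)/max(r,1e-9)
    R=np.array(c['R']);o=-R.T@c['t'];w=R.T@np.array([d[0]*k,d[1]*k,np.cos(th)])
    return o+(h-o[2])/w[2]*w
def pfish(c,X):
    p=np.array(c['R'])@X+c['t'];th=np.arctan2(np.hypot(p[0],p[1]),p[2]);return c['f']*th*p[:2]/np.hypot(p[0],p[1])+[c['cx'],c['cy']]
E
python3 -c "
from h import *
c=cam('wrist')
for n,u,v,h in(('noseL',307,101,.026),('noseR',349,101,.026),('hs',326,200,.037),('he',325,301,.037),('bowlbackL',305,200,.027),('bowlbackR',348,200,.027),('cap',471,53,.026)): print(n,wfish(c,u,v,h))
"
```

```text
noseL [ 0.431 -0.151  0.026]
noseR [ 0.465 -0.158  0.026]
hs [ 0.428 -0.234  0.037]
he [ 0.407 -0.323  0.037]
bowlbackL [ 0.411 -0.232  0.027]
bowlbackR [ 0.446 -0.24   0.027]
cap [ 0.581 -0.133  0.026]
```

Request:
{"name": "step_arm", "arguments": {
  "series": [
    {"dp":[0,1.5,60],"rot":[0,0,0],"fingers":0},
    {"dp":[0,1.5,115],"rot":[0,0,0],"fingers":0},
    {"dp":[0,1.5,140],"rot":[0,0,0],"fingers":0},
    {"dp":[0,1.5,148],"rot":[0,0,0],"fingers":60},
    {"dp":[0,1.5,148],"rot":[0,0,0],"fingers":255},
    {"dp":[0,1.5,148],"rot":[0,0,0],"fingers":255},
    {"dp":[0,1.5,148],"rot":[0,0,0],"fingers":255},
    {"dp":[0,1.5,148],"rot":[0,0,0],"fingers":255},
    {"dp":[0,1.5,148],"rot":[0,0,0],"fingers":255},
    {"dp":[0,1.5,148],"rot":[0,0,0],"fingers":255}
  ],
  "newtons": 50
}}

```text
t: 3.52
eef_pos: [0.4203, -0.2621, 0.0116]
ee_rot: [-0.0, 0.781, 0.624, 0.0]
force: [0.7, -0.7, -0.4]
opening: 0.294
```

```bash
python3 -c "
from h import *
st()"
```

```text
t 3.52 p [ 0.42  -0.262  0.012] yaw 77.2 z [ 0.  0. -1.] q [-0.698  0.352  1.949  0.     0.84  -0.475] F [ 0.688 -0.661 -0.353] M [-0.03   0.077  0.051] o 0.29421949870520814
```

Request:
{"name": "step_arm", "arguments": {
  "series": [
    {"dp":[0,0,0],"rot":[0,0,0],"fingers":255},
    {"dp":[0,0,0],"rot":[0,0,0],"fingers":255},
    {"dp":[0,0,0],"rot":[0,0,0],"fingers":255},
    {"dp":[0,0,0],"rot":[0,0,0],"fingers":255},
    {"dp":[0,0,-10],"rot":[0,0,0],"fingers":255},
    {"dp":[0,0,-30],"rot":[0,0,0],"fingers":255},
    {"dp":[0,0,-60],"rot":[0,0,0],"fingers":255},
    {"dp":[0,0,-100],"rot":[0,0,0],"fingers":255},
    {"dp":[0,0,-140],"rot":[0,0,0],"fingers":255},
    {"dp":[0,0,-140],"rot":[0,0,0],"fingers":255}
  ]
}}

```text
t: 4.78
eef_pos: [0.422, -0.2634, 0.1547]
ee_rot: [0.004, 0.781, 0.624, 0.001]
force: [0.6, -0.2, -2.3]
opening: 0.14
```

```bash
python3 -c "
from h import *
st(); c=cam('wrist','w2.png')
S=cam('scene'); cv2.imwrite('pics/x.png',S['img'])
P=cloud(S);m=(S['z_map']>0)
q=P[m&(P[:,:,2]>.12)&(P[:,:,2]<.19)&(P[:,:,1]<-.13)&(P[:,:,1]>-.36)&(P[:,:,0]>.38)&(P[:,:,0]<.49)];print(len(q),q.min(0),q.max(0))
"
```

```text
t 4.78 p [ 0.422 -0.263  0.155] yaw 77.2 z [ 0.006 -0.005 -1.   ] q [-0.698  0.191  1.753  0.     1.19  -0.475] F [ 0.593 -0.214 -2.336] M [-0.237  0.126  0.023] o 0.1404774530191848
836 [ 0.399 -0.33   0.142] [ 0.457 -0.191  0.19 ]
```

View pics/w2.png

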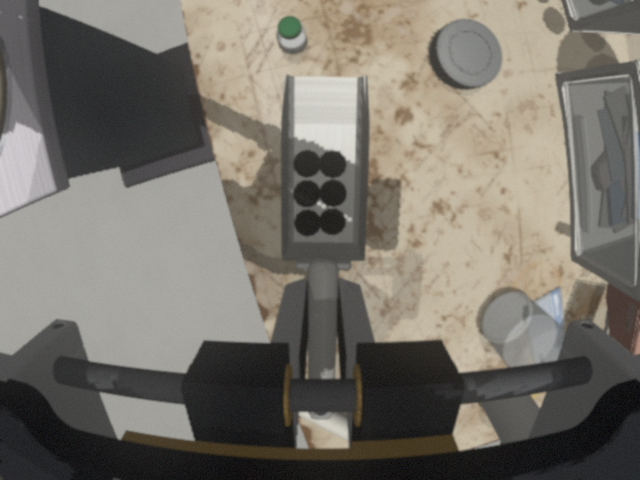

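The scoop is held level with all six stoppers still at the back of the bowl (x 295–345, y 150–235). The nose front edge runs from (287,76) to (367,76).

```bash
cat >> h.py <<'E'
def dfish(c,u,v):
    d=np.array([u-c['cx'],v-c['cy']]);r=np.hypot(*d);th=r/c['f'];z=c['z_map'][v,u]
    k=z*np.tan(th)/r;return np.array(c['R']).T@(np.array([d[0]*k,d[1]*k,z])-c['t'])
E
python3 -c "
from h import *
c=cam('wrist');t,R,s=tool()
for p in((327,79),(310,79),(345,79),(327,85),(327,95),(327,110),(327,125),(327,140),(287,85),(367,85),(287,150),(366,150),(286,240),(365,240),(322,290)):
  X=dfish(c,*p);print(p,X,R.inv().apply(X-t)*1000)
"
```

```text
(327, 79) [ 0.447 -0.155  0.143] [109.937   3.441   7.629]
(310, 79) [ 0.439 -0.153  0.144] [109.721  -4.942   6.093]
(345, 79) [ 0.456 -0.157  0.143] [109.981  12.358   7.268]
(327, 85) [ 0.446 -0.158  0.144] [106.681   3.425   6.498]
(327, 95) [ 0.445 -0.163  0.142] [101.788   3.455   8.432]
(327, 110) [ 0.443 -0.17   0.142] [94.083  3.455  8.123]
(327, 125) [ 0.442 -0.178  0.14 ] [86.515  3.492 10.169]
(327, 140) [ 0.44  -0.185  0.14 ] [78.819  3.506 10.459]
(287, 85) [ 0.427 -0.155  0.154] [105.467 -15.391  -3.829]
(367, 85) [ 0.464 -0.163  0.154] [105.691  22.064  -3.308]
(287, 150) [ 0.42  -0.185  0.149] [ 74.147 -16.067   1.608]
(366, 150) [ 0.456 -0.193  0.165] [ 74.826  20.466 -14.664]
(286, 240) [ 0.41  -0.228  0.156] [ 30.633 -16.726  -5.53 ]
(365, 240) [ 0.447 -0.233  0.166] [ 33.607  20.833 -15.904]
(322, 290) [ 0.423 -0.248  0.177] [ 13.41    0.923 -26.989]
```

```bash
cat >> h.py <<'E'
LIP=np.array([.112,.003,.0065])
JAR=np.array([.501,.0505])
def lip(back,zl,yaw,tilt):
    n=np.array([np.cos(np.radians(yaw)),np.sin(np.radians(yaw))]);R=Rt(yaw,tilt)
    return np.r_[JAR-back*n,zl]-R.apply(LIP),R
E
python3 -c "
from h import *
p,R=lip(.06,.16,77.2,0);print(p,plan(p,R))
"
```

```text
[ 0.46  -0.117  0.167] (array([150. ,   7.8, -16.1]), array([-0.003, -0.001,  0.001]))
```

Request:
{"name": "step_arm", "arguments": {
  "series": [
    {"dp":[10,1,-16],"rot":[0,0,0],"fingers":255},
    {"dp":[35,2,-16],"rot":[0,0,0],"fingers":255},
    {"dp":[70,4,-16],"rot":[0,0,0],"fingers":255},
    {"dp":[105,6,-16],"rot":[0,0,0],"fingers":255},
    {"dp":[135,7,-16],"rot":[0,0,0],"fingers":255},
    {"dp":[150,8,-16],"rot":[0,0,0],"fingers":255},
    {"dp":[150,8,-16],"rot":[0,0,0],"fingers":255}
  ]
}}

```text
t: 5.8
eef_pos: [0.4607, -0.117, 0.1665]
ee_rot: [-0.001, 0.781, 0.625, -0.001]
force: [-0.6, 0.7, -1.8]
opening: 0.144
```

```bash
python3 -c "
from h import *
st(); c=cam('wrist','w3.png')
p,R=lip(.06,.16,77.2,0);print(plan(p,R))
for h,r in((.125,.0225),(.048,.0425)):
  print(h,[pfish(c,np.r_[JAR+r*np.array(d),h]).round(0).tolist() for d in((0,0),(1,0),(-1,0),(0,1),(0,-1))])
"
```

```text
t 5.8 p [ 0.461 -0.117  0.167] yaw 77.3 z [-0.002  0.    -1.   ] q [-0.395  0.154  1.769 -0.     1.22  -0.173] F [-0.57   0.657 -1.812] M [-0.213  0.048  0.004] o 0.14403397334029955
(array([ 1. , -1.1,  0.3]), array([-0.002,  0.001,  0.001]))
0.125 [[326.0, -9.0], [362.0, -15.0], [289.0, -1.0], [318.0, -40.0], [334.0, 24.0]]
0.048 [[325.0, 26.0], [377.0, 17.0], [273.0, 38.0], [314.0, -19.0], [337.0, 75.0]]
```

View pics/w3.png

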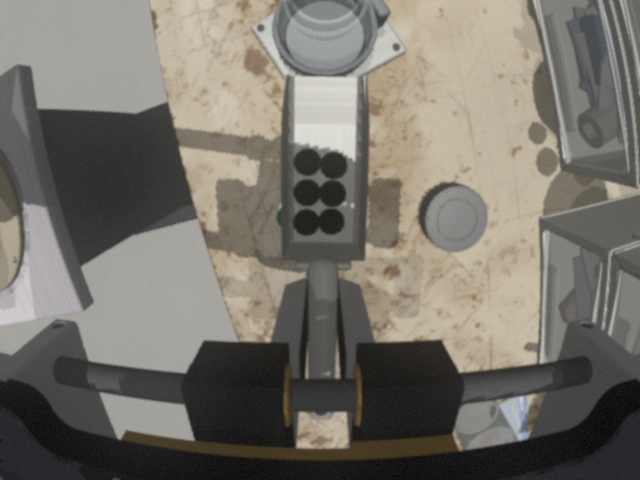

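The jar lies straight ahead: its collar spans x 273–377 and reaches row 76, which matches the prediction from my jar estimate. The cap is at (455,217) with no visible mark. All stoppers are still in the scoop, so I'll approach and begin tilting about the lip.

```bash
python3 -c "
from h import *
for b,z,th in((.05,.16,2),(.03,.155,5),(.015,.15,9),(.008,.145,13),(.007,.14,17),(.007,.137,20)):
  p,R=lip(b,z,77.2,th);print(*plan(p,R))
"
```

```text
[11.3 -1.1 -3.6] [-0.002 -0.034  0.001]
[32.  -1.1 -4.5] [-0.002 -0.087  0.001]
[48.4 -1.  -7.2] [-0.002 -0.157  0.002]
[57.3 -1.  -9.8] [-0.002 -0.226  0.002]
[ 60.8  -1.  -12.2] [-0.001 -0.296  0.002]
[ 62.9  -1.  -14.7] [-0.001 -0.348  0.002]
```

Request:
{"name": "step_arm", "arguments": {
  "series": [
    {"dp":[11,-1,-3.6],"rot":[0,-0.034,0],"fingers":255},
    {"dp":[32,-1,-4.5],"rot":[0,-0.087,0],"fingers":255},
    {"dp":[48,-1,-7.2],"rot":[0,-0.157,0],"fingers":255},
    {"dp":[57,-1,-9.8],"rot":[0,-0.226,0],"fingers":255},
    {"dp":[60.8,-1,-12.2],"rot":[0,-0.296,0],"fingers":255},
    {"dp":[62.9,-1,-14.7],"rot":[0,-0.348,0],"fingers":255},
    {"dp":[62.9,-1,-14.7],"rot":[0,-0.348,0],"fingers":255}
  ]
}}

```text
t: 6.72
eef_pos: [0.4744, -0.0559, 0.1817]
ee_rot: [0.108, 0.769, 0.615, -0.135]
force: [-0.1, -0.3, -2.1]
opening: 0.142
```

```bash
python3 -c "
from h import *
st(); c=cam('wrist','w4.png'); t,R,s=tool()
print('lip now',t+R.apply(LIP))
for b,z,th in((.007,.133,23),(.007,.131,26),(.007,.130,29),(.007,.129,32),(.007,.129,35),(.007,.129,38),(.007,.129,42),(.007,.129,46),(.007,.129,50),(.007,.129,54)):
  p,R=lip(b,z,77.2,th);print(p,*plan(p,R))
"
```

```text
t 6.72 p [ 0.474 -0.056  0.182] yaw 77.3 z [-0.076 -0.332 -0.94 ] q [ 0.009  0.21   1.718 -0.35   1.313  0.338] F [-0.116 -0.324 -2.102] M [ 0.047  0.083 -0.011] o 0.1421973604677304
lip now [0.5   0.044 0.138]
[ 0.474 -0.054  0.183] [ 2.1 -0.6 -1.7] [-0.001 -0.054  0.001]
[ 0.475 -0.051  0.186] [ 3.6 -0.6 -5.6] [-0.001 -0.106  0.001]
[ 0.476 -0.048  0.19 ] [  5.   -0.6 -10.5] [-0.001 -0.159  0.001]
[ 0.476 -0.045  0.194] [  6.8  -0.6 -15.2] [-0.001 -0.211  0.001]
[ 0.477 -0.041  0.199] [  8.5  -0.6 -20.8] [-0.001 -0.263  0.001]
[ 0.478 -0.038  0.203] [ 10.5  -0.6 -26.4] [-0.001 -0.316  0.001]
[ 0.479 -0.033  0.209] [ 13.6  -0.6 -33.5] [-0.001 -0.386  0.001]
[ 0.48  -0.027  0.214] [ 17.2  -0.6 -40.5] [-0.001 -0.455  0.001]
[ 0.482 -0.021  0.219] [ 21.3  -0.6 -47.2] [-0.001 -0.525  0.001]
[ 0.483 -0.015  0.223] [ 25.8  -0.6 -53.6] [-0.    -0.595  0.001]
```

View pics/w4.png

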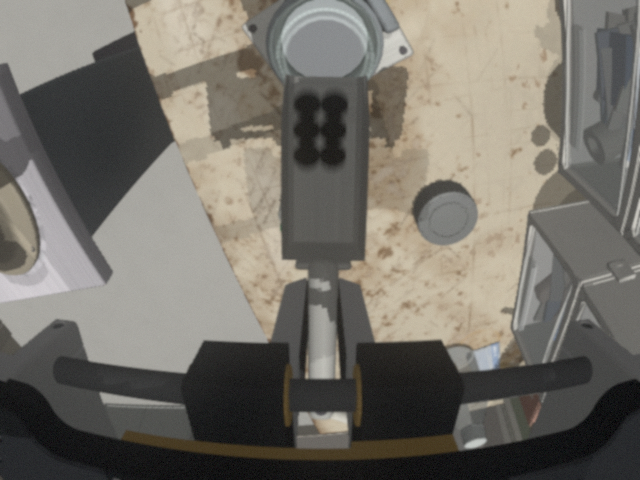

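```bash
python3 -c "
from h import *
c=cam('wrist')
for h,r in((.125,.0225),(.072,.037),(.048,.0425),(.016,.034)):
  q=np.array([pfish(c,np.r_[JAR+r*np.array([np.cos(a),np.sin(a)]),h]) for a in np.linspace(0,6.28,60)]);print(h,q.min(0),q.max(0))
im=cv2.resize(c['img'][0:190,230:430,::-1],None,fx=4,fy=3.1,interpolation=cv2.INTER_CUBIC)
im=cv2.resize(c['img'][0:150,230:430,::-1],None,fx=4,fy=4,interpolation=cv2.INTER_CUBIC)
for g in range(0,200,20): cv2.putText(im,str(230+g),(g*4,595),0,.4,(0,0,255),1)
cv2.imwrite('pics/w5.png',im)
"
```

```text
0.125 [282.68   15.831] [369.434  98.325]
0.072 [268.705  -7.47 ] [381.895 100.   ]
0.048 [265.604 -13.618] [384.508  99.194]
0.016 [281.959  -1.208] [367.719  80.085]
```

View pics/w5.png

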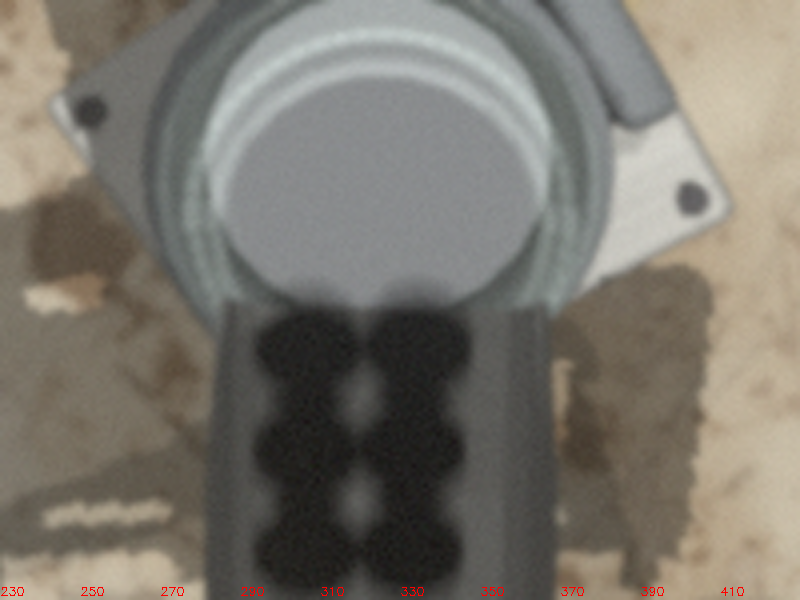

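The crop shows the rim ring from x 282 to 368 with its top at row 10–16, where predicted, so the lip is over the mouth. The stoppers are lined up at the lip (row 75). I'll tilt on.

Request:
{"name": "step_arm", "arguments": {
  "series": [
    {"dp":[2.1,0,-1.7],"rot":[0,-0.054,0],"fingers":255},
    {"dp":[3.6,0,-5.6],"rot":[0,-0.106,0],"fingers":255},
    {"dp":[5,0,-10.5],"rot":[0,-0.159,0],"fingers":255},
    {"dp":[6.8,0,-15.2],"rot":[0,-0.211,0],"fingers":255},
    {"dp":[8.5,0,-20.8],"rot":[0,-0.263,0],"fingers":255},
    {"dp":[10.5,0,-26.4],"rot":[0,-0.316,0],"fingers":255},
    {"dp":[13.6,0,-33.5],"rot":[0,-0.386,0],"fingers":255},
    {"dp":[17.2,0,-40.5],"rot":[0,-0.455,0],"fingers":255},
    {"dp":[21.3,0,-47.2],"rot":[0,-0.525,0],"fingers":255},
    {"dp":[25.8,0,-53.6],"rot":[0,-0.595,0],"fingers":255}
  ]
}}

```text
t: 8.07
eef_pos: [0.4841, -0.0144, 0.224]
ee_rot: [0.284, 0.696, 0.555, -0.355]
force: [-0.1, 0.4, -1.5]
opening: 0.145
```

```bash
python3 -c "
from h import *
st(); c=cam('wrist'); S=cam('scene'); t,R,s=tool()
print('lip now',t+R.apply(LIP))
a=cv2.resize(c['img'][0:240,210:450],(400,400)); b=cv2.resize(S['img'][195:305,270:380],(400,400),interpolation=cv2.INTER_CUBIC)
cv2.imwrite('pics/w6.png',np.hstack([a,b])[:,:,::-1])
for b,z,th in((.007,.129,57),(.007,.129,60)):
  p,R=lip(b,z,77.2,th);print(p,*plan(p,R))
"
```

```text
t 8.07 p [ 0.484 -0.014  0.224] yaw 77.1 z [-0.179 -0.79  -0.586] q [ 0.377  0.458  1.595 -0.74   1.705  0.742] F [-0.089  0.36  -1.464] M [ 0.509 -0.049 -0.027] o 0.14466368390218923
lip now [0.5   0.045 0.128]
[ 0.484 -0.01   0.226] [-1.2 -0.8 -5.3] [ 0.    -0.052  0.003]
[ 0.485 -0.005  0.229] [ -0.4  -0.8 -11.1] [ 0.    -0.104  0.003]
```

View pics/w6.png

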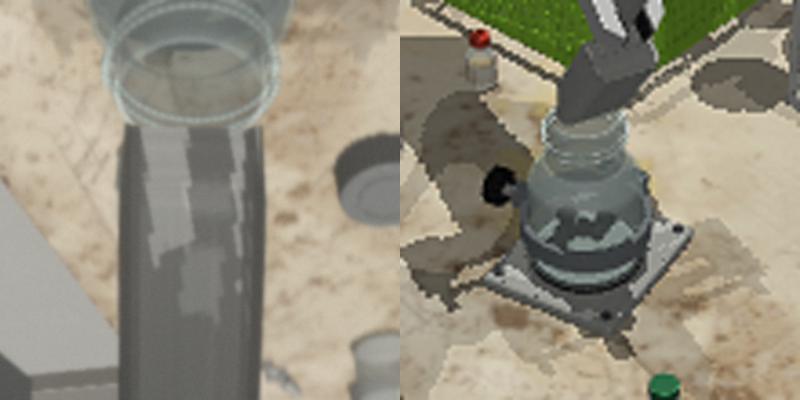

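The scoop is empty at 54° nose down, and dark stoppers show inside the jar in the scene half at about (590,225). Next I'll put the scoop back at its original pose.

```bash
python3 -c "
from h import *
t,R,s=tool()
print(*plan(t+[0,0,.04],Rt(77.2,48)))
print(*plan([.45,-.14,.20],Rt(77.2,20)))
print(*plan([.4203,-.2621,.155],Rt(77.2,0)))
print(*plan([.4203,-.2621,.045],Rt(77.2,0)))
print(*plan([.4203,-.2621,.0118],Rt(77.2,0)))
"
```

```text
[-32.4  -0.1 -23.5] [0.    0.105 0.003]
[-58.8  -5.5 119.1] [-0.001  0.594  0.003]
[-96.1  -7.5 247.2] [-0.001  0.943  0.003]
[ -7.1  -7.3 311.8] [-0.001  0.943  0.003]
[ 19.8  -7.2 331.3] [-0.001  0.943  0.003]
```

Request:
{"name": "step_arm", "arguments": {
  "series": [
    {"dp":[-32.4,0,-23.5],"rot":[0,0.105,0.003],"fingers":255},
    {"dp":[-58.8,-5.5,119],"rot":[0,0.594,0.003],"fingers":255},
    {"dp":[-58.8,-5.5,119],"rot":[0,0.594,0.003],"fingers":255},
    {"dp":[-58.8,-5.5,119],"rot":[0,0.594,0.003],"fingers":255},
    {"dp":[-96,-7.5,247],"rot":[0,0.943,0.003],"fingers":255},
    {"dp":[-96,-7.5,247],"rot":[0,0.943,0.003],"fingers":255},
    {"dp":[-96,-7.5,247],"rot":[0,0.943,0.003],"fingers":255},
    {"dp":[-96,-7.5,247],"rot":[0,0.943,0.003],"fingers":255},
    {"dp":[-7.1,-7.3,311.8],"rot":[0,0.943,0.003],"fingers":255},
    {"dp":[-7.1,-7.3,311.8],"rot":[0,0.943,0.003],"fingers":255}
  ]
}}

```text
t: 9.43
eef_pos: [0.4194, -0.2623, 0.0459]
ee_rot: [0.001, 0.782, 0.623, 0.0]
force: [1.2, -0.7, -1.5]
opening: 0.146
```

```bash
python3 -c "
from h import *
st()
print(*plan([.4203,-.2621,.0118],Rt(77.2,0)))
"
```

```text
t 9.43 p [ 0.419 -0.262  0.046] yaw 77.1 z [ 0.002 -0.001 -1.   ] q [-0.7    0.304  1.911  0.001  0.924 -0.475] F [ 1.162 -0.667 -1.509] M [-0.151  0.122  0.035] o 0.14601679547081525
[ 0.4  0.7 34.1] [ 0.002  0.001 -0.002]
```

Request:
{"name": "step_arm", "arguments": {
  "series": [
    {"dp":[0,0.5,20],"rot":[0,0,0],"fingers":255},
    {"dp":[0,0.5,30],"rot":[0,0,0],"fingers":255},
    {"dp":[0,0.5,33.5],"rot":[0,0,0],"fingers":255},
    {"dp":[0,0.5,34],"rot":[0,0,0],"fingers":255},
    {"dp":[0,0.5,34],"rot":[0,0,0],"fingers":190},
    {"dp":[0,0.5,34],"rot":[0,0,0],"fingers":150},
    {"dp":[0,0.5,34],"rot":[0,0,0],"fingers":100},
    {"dp":[0,0.5,34],"rot":[0,0,0],"fingers":50},
    {"dp":[0,0.5,34],"rot":[0,0,0],"fingers":0},
    {"dp":[0,0.5,34],"rot":[0,0,0],"fingers":0}
  ]
}}

```text
t: 10.68
eef_pos: [0.4203, -0.2631, 0.0124]
ee_rot: [0.0, 0.782, 0.623, 0.0]
force: [-0.7, -0.8, 0.0]
opening: 0.743
```

```bash
python3 -c "
from h import *
st()
"
```

```text
t 10.68 p [ 0.42  -0.263  0.012] yaw 77.1 z [ 0.001 -0.    -1.   ] q [-0.7    0.351  1.948  0.001  0.841 -0.475] F [-0.71  -0.81   0.048] M [-0.079  0.093 -0.017] o 0.7433147170694101
```

```bash
python3 -c "
from h import *
print(*plan([.4203,-.2621,.15],Rt(77.2)))
print(*plan([.54,-.18,.17],Rt(135)))
print(*plan([.54,-.18,.17],Rt(190)))
"
```

```text
[   1.    -0.  -137.6] [ 0.001 -0.    -0.002]
[ 107.8   98.3 -157.4] [ 0.001  0.001 -1.011]
[ 107.8   98.3 -157.4] [ 0.001  0.001 -1.971]
```

Request:
{"name": "step_arm", "arguments": {
  "series": [
    {"dp":[0,0,-15],"rot":[0,0,0],"fingers":0},
    {"dp":[0,0,-60],"rot":[0,0,0],"fingers":0},
    {"dp":[0,0,-110],"rot":[0,0,0],"fingers":0},
    {"dp":[60,60,-157],"rot":[0,0,-0.1],"fingers":0},
    {"dp":[108,98,-157],"rot":[0,0,-0.3],"fingers":0},
    {"dp":[108,98,-157],"rot":[0,0,-0.5],"fingers":0},
    {"dp":[108,98,-157],"rot":[0,0,-0.68],"fingers":0},
    {"dp":[108,98,-157],"rot":[0,0,-0.86],"fingers":0},
    {"dp":[108,98,-157],"rot":[0,0,-1.04],"fingers":0},
    {"dp":[108,98,-157],"rot":[0,0,-1.22],"fingers":0}
  ]
}}

```text
t: 11.92
eef_pos: [0.5396, -0.1796, 0.1694]
ee_rot: [0.0, 0.281, 0.96, 0.0]
force: [-0.3, -0.0, 0.1]
opening: 1.0
```

```bash
python3 -c "
from h import *
st()
print(*plan([.583,-.135,.17],Rt(190)))
c=cam('wrist');v,u=np.mgrid[0:480,0:640];d=np.stack([u-c['cx'],v-c['cy']],-1);r=np.hypot(d[...,0],d[...,1])+1e-9
z=c['z_map'];k=z*np.tan(np.minimum(r/c['f'],1.4))/r
P=(np.stack([d[...,0]*k,d[...,1]*k,z],-1)-c['t'])@np.array(c['R'])
m=(z>0)&(np.hypot(P[...,0]-.583,P[...,1]+.135)<.045)&(P[...,2]>.021)&(P[...,2]<.035)
q=P[m];print(m.sum(),q.mean(0),cv2.minEnclosingCircle((q[:,:2]*1000).astype(np.float32)))
vv,uu=np.where(m);print(uu.min(),uu.max(),vv.min(),vv.max())
"
```

```text
t 11.93 p [ 0.54  -0.18   0.169] yaw 147.3 z [ 0.001  0.    -1.   ] q [-0.444  0.288  1.579  0.     1.274 -1.445] F [-0.297 -0.036  0.144] M [-0.034  0.034  0.025] o 0.9998081836908268
[-12.5  60.9  -0.6] [ 0.     0.001 -0.745]
3513 [ 0.583 -0.135  0.026] ((584.0112915039062, -135.0582733154297), 32.29965591430664)
355 422 207 273
```

Request:
{"name": "step_arm", "arguments": {
  "series": [
    {"dp":[-12.5,61,0],"rot":[0,0,-0.18],"fingers":0},
    {"dp":[-12.5,61,0],"rot":[0,0,-0.36],"fingers":0},
    {"dp":[-12.5,61,0],"rot":[0,0,-0.54],"fingers":0},
    {"dp":[-12.5,61,0],"rot":[0,0,-0.745],"fingers":0},
    {"dp":[-12.5,61,50],"rot":[0,0,-0.745],"fingers":0},
    {"dp":[-12.5,61,90],"rot":[0,0,-0.745],"fingers":0},
    {"dp":[-12.5,61,110],"rot":[0,0,-0.745],"fingers":0},
    {"dp":[-12.5,61,120],"rot":[0,0,-0.745],"fingers":0},
    {"dp":[-12.5,61,120],"rot":[0,0,-0.745],"fingers":0}
  ]
}}

```text
t: 13.1
eef_pos: [0.5835, -0.1354, 0.0493]
ee_rot: [0.0, -0.084, 0.996, 0.0]
force: [0.2, 0.1, 0.7]
opening: 1.0
```

```bash
python3 -c "
from h import *
st()
print(*plan([.5835,-.135,.004],Rt(190)))
"
```

```text
t 13.1 p [ 0.583 -0.135  0.049] yaw -170.4 z [ 0.001  0.    -1.   ] q [-0.344  0.434  1.677  0.     1.03  -2.083] F [0.197 0.051 0.731] M [ 0.059  0.027 -0.03 ] o 0.9995028067004227
[-0.1  0.4 45.3] [-0.     0.001 -0.007]
```

Request:
{"name": "step_arm", "arguments": {
  "series": [
    {"dp":[0,0.4,20],"rot":[0,0,0],"fingers":0},
    {"dp":[0,0.4,38],"rot":[0,0,0],"fingers":0},
    {"dp":[0,0.4,45],"rot":[0,0,0],"fingers":0},
    {"dp":[0,0.4,45],"rot":[0,0,0],"fingers":60},
    {"dp":[0,0.4,45],"rot":[0,0,0],"fingers":255},
    {"dp":[0,0.4,45],"rot":[0,0,0],"fingers":255},
    {"dp":[0,0.4,45],"rot":[0,0,0],"fingers":255},
    {"dp":[0,0.4,45],"rot":[0,0,0],"fingers":255},
    {"dp":[0,0.4,45],"rot":[0,0,0],"fingers":255}
  ],
  "newtons": 45
}}

```text
t: 14.22
eef_pos: [0.5841, -0.1352, 0.0053]
ee_rot: [0.001, -0.084, 0.996, -0.0]
force: [-1.2, 1.0, 5.8]
opening: 0.663
```

```bash
python3 -c "
from h import *
st()
"
```

```text
t 14.22 p [ 0.584 -0.135  0.005] yaw -170.3 z [ 0.002 -0.001 -1.   ] q [-0.344  0.482  1.726  0.     0.931 -2.083] F [-1.247  1.009  5.849] M [ 0.15   0.127 -0.013] o 0.6628860165913826
```

```bash
python3 -c "
from h import *
t=tool()[0]
print(*plan(t+[0,0,.165],Rt(189.7)))
print(*plan([.501,.051,.17],Rt(189.7)))
print(*plan([.501,.051,.145],Rt(189.7)))
"
```

```text
[  -0.4   -0.1 -165. ] [-0.001  0.002 -0.001]
[  50.3  197.3 -165. ] [-0.001  0.002 -0.001]
[  50.3  197.3 -140. ] [-0.001  0.002 -0.001]
```

Request:
{"name": "step_arm", "arguments": {
  "series": [
    {"dp":[0,0,-10],"rot":[0,0,0],"fingers":255},
    {"dp":[0,0,-50],"rot":[0,0,0],"fingers":255},
    {"dp":[0,0,-110],"rot":[0,0,0],"fingers":255},
    {"dp":[0,0,-165],"rot":[0,0,0],"fingers":255},
    {"dp":[12,50,-165],"rot":[0,0,0],"fingers":255},
    {"dp":[25,100,-165],"rot":[0,0,0],"fingers":255},
    {"dp":[38,150,-165],"rot":[0,0,0],"fingers":255},
    {"dp":[50.3,197.3,-165],"rot":[0,0,0],"fingers":255},
    {"dp":[50.3,197.3,-140],"rot":[0,0,0],"fingers":255},
    {"dp":[50.3,197.3,-140],"rot":[0,0,0],"fingers":255}
  ]
}}

```text
t: 15.48
eef_pos: [0.4988, 0.0515, 0.1434]
ee_rot: [-0.001, -0.085, 0.996, -0.0]
force: [-0.6, 0.2, -0.7]
opening: 0.666
```

```bash
python3 -c "
from h import *
st()
print(*plan([.501,.051,.145],Rt(189.7)))
c=cam('wrist');S=cam('scene')
a=c['img'][150:480,100:540];b=cv2.resize(S['img'][175:290,265:380],(330,330),interpolation=cv2.INTER_CUBIC)
cv2.imwrite('pics/w7.png',np.hstack([a,b])[:,:,::-1])
"
```

```text
t 15.47 p [0.499 0.052 0.143] yaw -170.3 z [-0.002 -0.    -1.   ] q [-0.036  0.212  1.756 -0.     1.176 -1.776] F [-0.557  0.209 -0.672] M [ 0.011  0.079 -0.015] o 0.665541567346768
[-2.  -0.9 -1.6] [ 0.    -0.003  0.001]
```

View pics/w7.png

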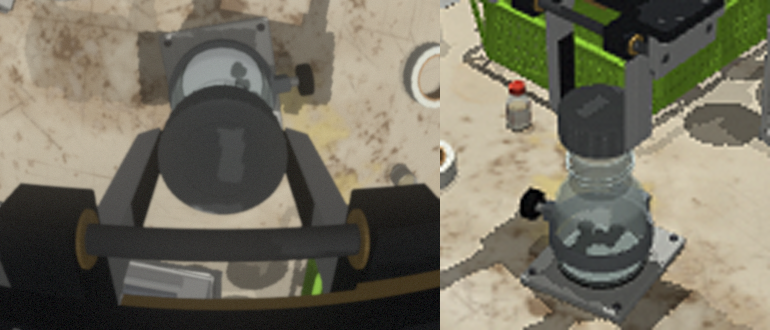

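The wrist half shows the cap held level over the jar, with stoppers visible through the glass. The scene half shows the cap just above the neck and the stoppers in the jar body. Now I'll lower it and feel for the thread.

Request:
{"name": "step_arm", "arguments": {
  "series": [
    {"dp":[-2,-0.5,8],"rot":[0,0,0],"fingers":255},
    {"dp":[-2,-0.5,15],"rot":[0,0,0],"fingers":255},
    {"dp":[-2,-0.5,15],"rot":[0,0,0],"fingers":255}
  ]
}}

```text
t: 15.95
eef_pos: [0.5024, 0.0505, 0.1288]
ee_rot: [-0.0, -0.084, 0.996, -0.0]
force: [0.2, 0.3, -0.5]
opening: 0.664
```

```bash
python3 -c "
from h import *
st()"
```

```text
t 15.95 p [0.502 0.051 0.129] yaw -170.4 z [-0. -0. -1.] q [-0.037  0.229  1.773 -0.     1.14  -1.776] F [ 0.219  0.326 -0.524] M [ 0.05   0.022 -0.032] o 0.6639094124231107
```

Request:
{"name": "step_arm", "arguments": {
  "series": [
    {"dp":[1.2,0,2],"rot":[0,0,0],"fingers":255},
    {"dp":[1.2,0,4],"rot":[0,0,0],"fingers":255},
    {"dp":[1.2,0,6],"rot":[0,0,0],"fingers":255},
    {"dp":[1.2,0,6],"rot":[0,0,0],"fingers":255}
  ]
}}

```text
t: 16.45
eef_pos: [0.5015, 0.0507, 0.1234]
ee_rot: [0.001, -0.084, 0.996, -0.0]
force: [0.6, 0.6, -0.6]
opening: 0.663
```

```bash
python3 -c "
from h import *
st()"
```

```text
t 16.45 p [0.501 0.051 0.123] yaw -170.3 z [ 0.001 -0.    -1.   ] q [-0.037  0.232  1.784 -0.     1.124 -1.777] F [ 0.63   0.6   -0.633] M [0.007 0.05  0.019] o 0.6634077673875739
```

Request:
{"name": "step_arm", "arguments": {
  "series": [
    {"dp":[0,0,0.7],"rot":[0,0,0],"fingers":255},
    {"dp":[0,0,1.4],"rot":[0,0,0],"fingers":255},
    {"dp":[0,0,2],"rot":[0,0,0],"fingers":255},
    {"dp":[0,0,2],"rot":[0,0,0],"fingers":255}
  ]
}}

```text
t: 16.95
eef_pos: [0.5012, 0.0508, 0.1213]
ee_rot: [0.0, -0.084, 0.996, 0.0]
force: [-0.2, -0.3, -1.3]
opening: 0.66
```

```bash
python3 -c "
from h import *
st()"
```

```text
t 16.95 p [0.501 0.051 0.121] yaw -170.3 z [ 0.  0. -1.] q [-0.037  0.234  1.787  0.     1.12  -1.777] F [-0.188 -0.346 -1.321] M [ 0.207  0.228 -0.004] o 0.6604003634284106
```

Request:
{"name": "step_arm", "arguments": {
  "series": [
    {"dp":[0,0,0.7],"rot":[0,0,0],"fingers":255},
    {"dp":[0,0,1.4],"rot":[0,0,0],"fingers":255},
    {"dp":[0,0,2],"rot":[0,0,0],"fingers":255},
    {"dp":[0,0,2],"rot":[0,0,0],"fingers":255}
  ]
}}

```text
t: 17.45
eef_pos: [0.5014, 0.0509, 0.1205]
ee_rot: [0.001, -0.084, 0.996, 0.0]
force: [-3.2, 0.6, 7.8]
opening: 0.662
```

```bash
python3 -c "
from h import *
st()"
```

```text
t 17.45 p [0.501 0.051 0.121] yaw -170.3 z [ 0.001  0.    -1.   ] q [-0.037  0.234  1.789  0.     1.117 -1.777] F [-3.214  0.577  7.808] M [0.346 0.865 0.018] o 0.6620165121481622
```

Request:
{"name": "step_arm", "arguments": {
  "series": [
    {"dp":[0.7,0,-5],"rot":[0,0,0],"fingers":255},
    {"dp":[0.7,0,-5],"rot":[0,0,-0.18],"fingers":255},
    {"dp":[0.7,0,-5],"rot":[0,0,-0.36],"fingers":255},
    {"dp":[0.7,0,-5],"rot":[0,0,-0.54],"fingers":255},
    {"dp":[0.7,0,-5],"rot":[0,0,-0.7],"fingers":255},
    {"dp":[0.7,0,-3],"rot":[0,0,-0.7],"fingers":255},
    {"dp":[0.7,0,-1.5],"rot":[0,0,-0.7],"fingers":255},
    {"dp":[0.7,0,-0.5],"rot":[0,0,-0.7],"fingers":255},
    {"dp":[0.7,0,0.5],"rot":[0,0,-0.7],"fingers":255},
    {"dp":[0.7,0,0.5],"rot":[0,0,-0.7],"fingers":255}
  ]
}}

```text
t: 18.7
eef_pos: [0.5009, 0.0507, 0.1188]
ee_rot: [0.001, -0.42, 0.908, -0.0]
force: [-0.9, 0.8, -0.8]
opening: 0.662
```

```bash
python3 -c "
from h import *
st()"
```

```text
t 18.7 p [0.501 0.051 0.119] yaw -130.3 z [ 0.001  0.    -1.   ] q [-0.038  0.235  1.792  0.     1.113 -2.475] F [-0.923  0.783 -0.815] M [ 0.278  0.081 -0.018] o 0.6623575037605192
```

Request:
{"name": "step_arm", "arguments": {
  "series": [
    {"dp":[0,0,0.7],"rot":[0,0,0],"fingers":255},
    {"dp":[0,0,1.4],"rot":[0,0,0],"fingers":255},
    {"dp":[0,0,2],"rot":[0,0,0],"fingers":255},
    {"dp":[0,0,2],"rot":[0,0,0],"fingers":255}
  ]
}}

```text
t: 19.2
eef_pos: [0.5008, 0.0507, 0.1168]
ee_rot: [0.0, -0.421, 0.907, -0.0]
force: [-0.5, 1.7, -0.4]
opening: 0.662
```

```bash
python3 -c "
from h import *
st()"
```

```text
t 19.2 p [0.501 0.051 0.117] yaw -130.2 z [ 0.001  0.    -1.   ] q [-0.038  0.237  1.795  0.     1.108 -2.477] F [-0.534  1.737 -0.426] M [ 0.341  0.213 -0.004] o 0.6619019188787301
```

Request:
{"name": "step_arm", "arguments": {
  "series": [
    {"dp":[0,0,0.7],"rot":[0,0,0],"fingers":255},
    {"dp":[0,0,1.4],"rot":[0,0,0],"fingers":255},
    {"dp":[0,0,2],"rot":[0,0,0],"fingers":255},
    {"dp":[0,0,2],"rot":[0,0,0],"fingers":255}
  ]
}}

```text
t: 19.7
eef_pos: [0.5009, 0.0507, 0.1162]
ee_rot: [0.001, -0.421, 0.907, -0.0]
force: [-2.4, 1.3, 7.8]
opening: 0.662
```

```bash
python3 -c "
from h import *
st()"
```

```text
t 19.7 p [0.501 0.051 0.116] yaw -130.2 z [ 0.002 -0.    -1.   ] q [-0.037  0.238  1.797  0.     1.105 -2.477] F [-2.383  1.313  7.788] M [0.445 0.694 0.02 ] o 0.6617453326847628
```

Request:
{"name": "step_arm", "arguments": {
  "series": [
    {"dp":[0.2,0.5,-0.3],"rot":[0,0,0.1],"fingers":255},
    {"dp":[0.2,0.5,0],"rot":[0,0,0.25],"fingers":255},
    {"dp":[0.2,0.5,0.3],"rot":[0,0,0.4],"fingers":255},
    {"dp":[0.2,0.5,0.6],"rot":[0,0,0.55],"fingers":255},
    {"dp":[0.2,0.5,0.9],"rot":[0,0,0.7],"fingers":255},
    {"dp":[0.2,0.5,1.2],"rot":[0,0,0.85],"fingers":255},
    {"dp":[0.2,0.5,1.5],"rot":[0,0,1.0],"fingers":255},
    {"dp":[0.2,0.5,1.5],"rot":[0,0,1.0],"fingers":255}
  ]
}}

```text
t: 20.7
eef_pos: [0.5007, 0.0507, 0.1143]
ee_rot: [0.001, 0.066, 0.998, -0.0]
force: [-1.6, 1.6, 4.5]
opening: 0.667
```

```bash
python3 -c "
from h import *
st()"
```

```text
t 20.7 p [0.501 0.051 0.114] yaw 172.5 z [ 0.002 -0.    -1.   ] q [-0.037  0.239  1.8   -0.     1.1   -1.476] F [-1.646  1.647  4.481] M [ 0.276  0.368 -0.04 ] o 0.6666766234703955
```

Request:
{"name": "step_arm", "arguments": {
  "series": [
    {"dp":[0,0,0.3],"rot":[0,0,0.15],"fingers":255},
    {"dp":[0,0,0.6],"rot":[0,0,0.3],"fingers":255},
    {"dp":[0,0,0.9],"rot":[0,0,0.45],"fingers":255},
    {"dp":[0,0,1.2],"rot":[0,0,0.6],"fingers":255},
    {"dp":[0,0,1.5],"rot":[0,0,0.75],"fingers":255},
    {"dp":[0,0,1.8],"rot":[0,0,0.9],"fingers":255},
    {"dp":[0,0,2.1],"rot":[0,0,1.05],"fingers":255},
    {"dp":[0,0,2.4],"rot":[0,0,1.2],"fingers":255},
    {"dp":[0,0,2.9],"rot":[0,0,1.4],"fingers":255},
    {"dp":[0,0,3.2],"rot":[0,0,1.6],"fingers":255}
  ]
}}

```text
t: 21.95
eef_pos: [0.5009, 0.0508, 0.1112]
ee_rot: [0.001, 0.755, 0.656, 0.001]
force: [-1.5, 1.9, 6.0]
opening: 0.66
```

```bash
python3 -c "
from h import *
st()"
```

```text
t 21.95 p [0.501 0.051 0.111] yaw 81.9 z [ 0.003 -0.    -1.   ] q [-0.037  0.242  1.805 -0.     1.092  0.104] F [-1.541  1.91   6.018] M [0.215 0.416 0.066] o 0.6602206427365451
```

Request:
{"name": "step_arm", "arguments": {
  "series": [
    {"dp":[0,0,0.2],"rot":[0,0,0.15],"fingers":255},
    {"dp":[0,0,0.4],"rot":[0,0,0.3],"fingers":255},
    {"dp":[0,0,0.7],"rot":[0,0,0.45],"fingers":255},
    {"dp":[0,0,0.9],"rot":[0,0,0.58],"fingers":255},
    {"dp":[0,0,0.9],"rot":[0,0,0.62],"fingers":255}
  ]
}}

```text
t: 22.58
eef_pos: [0.5006, 0.0506, 0.1101]
ee_rot: [0.001, 0.918, 0.396, 0.001]
force: [-1.8, 0.9, 5.3]
opening: 0.665
```

```bash
python3 -c "
from h import *
st()"
```

```text
t 22.57 p [0.501 0.051 0.11 ] yaw 46.7 z [ 0.002 -0.001 -1.   ] q [-0.037  0.243  1.806 -0.001  1.09   0.719] F [-1.801  0.902  5.298] M [0.219 0.553 0.113] o 0.6646399890424799
```

Request:
{"name": "step_arm", "arguments": {
  "series": [
    {"dp":[0,0,0],"rot":[0,0,0.06],"fingers":255},
    {"dp":[0,0,0],"rot":[0,0,0.12],"fingers":255},
    {"dp":[0,0,0],"rot":[0,0,0.15],"fingers":255}
  ]
}}

```text
t: 22.95
eef_pos: [0.5004, 0.0505, 0.1101]
ee_rot: [0.001, 0.945, 0.327, 0.001]
force: [-1.9, 1.0, 5.5]
opening: 0.664
```

```bash
python3 -c "
from h import *
st()"
```

```text
t 22.95 p [0.5  0.05 0.11] yaw 38.1 z [ 0.002 -0.001 -1.   ] q [-0.037  0.243  1.806 -0.001  1.091  0.868] F [-1.95   0.975  5.481] M [0.133 0.622 0.131] o 0.663780971527147
```

Request:
{"name": "step_arm", "arguments": {
  "series": [
    {"dp":[0,0,0],"rot":[0,0,0.04],"fingers":255},
    {"dp":[0,0,0],"rot":[0,0,0.08],"fingers":255},
    {"dp":[0,0,0],"rot":[0,0,0.1],"fingers":255}
  ]
}}

```text
t: 23.32
eef_pos: [0.5006, 0.0504, 0.1102]
ee_rot: [0.001, 0.96, 0.279, 0.001]
force: [-1.9, -0.0, 5.4]
opening: 0.659
```

```bash
python3 -c "
from h import *
st()"
```

```text
t 23.32 p [0.501 0.05  0.11 ] yaw 32.4 z [ 0.002 -0.001 -1.   ] q [-0.037  0.243  1.806 -0.001  1.09   0.968] F [-1.874 -0.043  5.429] M [0.135 0.534 0.13 ] o 0.6593579435524038
```

Request:
{"name": "step_arm", "arguments": {
  "series": [
    {"dp":[0,0,0],"rot":[0,0,0.04],"fingers":255},
    {"dp":[0,0,0],"rot":[0,0,0.08],"fingers":255},
    {"dp":[0,0,0],"rot":[0,0,0.1],"fingers":255}
  ]
}}

```text
t: 23.7
eef_pos: [0.5006, 0.0505, 0.1101]
ee_rot: [0.001, 0.973, 0.231, 0.001]
force: [-2.0, 0.6, 4.9]
opening: 0.667
```

```bash
python3 -c "
from h import *
st()"
```

```text
t 23.7 p [0.501 0.051 0.11 ] yaw 26.7 z [ 0.002 -0.001 -1.   ] q [-0.037  0.243  1.806 -0.001  1.09   1.068] F [-2.049  0.561  4.943] M [0.211 0.57  0.109] o 0.6669350620062594
```

Request:
{"name": "step_arm", "arguments": {
  "series": [
    {"dp":[0,0,0],"rot":[0,0,0.05],"fingers":255},
    {"dp":[0,0,0],"rot":[0,0,0.1],"fingers":255},
    {"dp":[0,0,0],"rot":[0,0,0.12],"fingers":255}
  ]
}}

```text
t: 24.08
eef_pos: [0.5009, 0.0507, 0.1101]
ee_rot: [0.0, 0.985, 0.172, 0.001]
force: [-1.7, 1.9, 5.5]
opening: 0.662
```

```bash
python3 -c "
from h import *
st()"
```

```text
t 24.07 p [0.501 0.051 0.11 ] yaw 19.8 z [ 0.003 -0.    -1.   ] q [-0.037  0.243  1.806 -0.     1.09   1.188] F [-1.653  1.853  5.517] M [0.26  0.486 0.153] o 0.661639841144056
```

Request:
{"name": "step_arm", "arguments": {
  "series": [
    {"dp":[0,0,0],"rot":[0,0,0.04],"fingers":255},
    {"dp":[0,0,0],"rot":[0,0,0.08],"fingers":255},
    {"dp":[0,0,0],"rot":[0,0,0.08],"fingers":255}
  ]
}}

```text
t: 24.45
eef_pos: [0.5005, 0.0502, 0.1101]
ee_rot: [0.001, 0.991, 0.134, 0.001]
force: [-2.1, 0.7, 5.1]
opening: 0.664
```

```bash
python3 -c "
from h import *
st();print(env.read_state()['effort'])"
```

```text
t 24.45 p [0.501 0.05  0.11 ] yaw 15.3 z [ 0.002 -0.002 -1.   ] q [-0.037  0.243  1.806 -0.002  1.09   1.266] F [-2.069  0.659  5.137] M [0.094 0.55  0.459] o 0.6643385416847122
[ -0.818 -32.678 -20.078   0.055  -0.904   0.48 ]
```

Request:
{"name": "step_arm", "arguments": {
  "series": [
    {"dp":[0,0,0],"rot":[0,0,0.03],"fingers":255},
    {"dp":[0,0,0],"rot":[0,0,0.03],"fingers":255}
  ]
}}

```text
t: 24.7
eef_pos: [0.5005, 0.0502, 0.1101]
ee_rot: [0.001, 0.993, 0.119, 0.001]
force: [-1.8, 0.4, 5.6]
opening: 0.663
```

```bash
python3 -c "
from h import *
st();print(env.read_state()['effort'])"
```

```text
t 24.7 p [0.5  0.05 0.11] yaw 13.7 z [ 0.002 -0.002 -1.   ] q [-0.037  0.243  1.806 -0.002  1.09   1.296] F [-1.842  0.359  5.591] M [0.044 0.594 0.638] o 0.663378968811958
[ -1.029 -32.564 -20.144   0.205  -0.978   0.709]
```

Request:
{"name": "step_arm", "arguments": {
  "series": [
    {"dp":[0,0,0],"rot":[0,0,0.03],"fingers":255},
    {"dp":[0,0,0],"rot":[0,0,0.06],"fingers":255},
    {"dp":[0,0,0],"rot":[0,0,0.06],"fingers":255}
  ],
  "newtons": 60
}}

```text
t: 25.08
eef_pos: [0.5003, 0.0514, 0.1101]
ee_rot: [-0.001, 0.996, 0.088, 0.001]
force: [-2.0, 3.7, 6.2]
opening: 0.66
```

```bash
python3 -c "
from h import *
st();print(env.read_state()['effort'])"
```

```text
t 25.07 p [0.5   0.051 0.11 ] yaw 10.0 z [ 0.001  0.001 -1.   ] q [-0.037  0.243  1.806  0.001  1.091  1.358] F [-2.035  3.671  6.175] M [ 0.645  0.687 -0.052] o 0.660458777788272
[ -1.541 -32.666 -20.275  -1.041  -1.09   -0.036]
```

Request:
{"name": "step_arm", "arguments": {
  "series": [
    {"dp":[0,0,0],"rot":[0,0,0.03],"fingers":255},
    {"dp":[0,0,0],"rot":[0,0,0.03],"fingers":255}
  ]
}}

```text
t: 25.32
eef_pos: [0.5002, 0.051, 0.1101]
ee_rot: [-0.0, 0.997, 0.073, 0.001]
force: [-2.3, 0.8, 5.4]
opening: 0.66
```

```bash
python3 -c "
from h import *
st();print(env.read_state()['effort'])
c=cam('wrist');S=cam('scene')
cv2.imwrite('pics/w8s.png',S['img'][:,:,::-1]);cv2.imwrite('pics/w8.png',c['img'][:,:,::-1])"
```

```text
t 25.32 p [0.5   0.051 0.11 ] yaw 8.4 z [ 0.001  0.    -1.   ] q [-0.037  0.243  1.806  0.     1.091  1.388] F [-2.286  0.825  5.401] M [ 0.313  0.735 -0.149] o 0.6603599978089503
[ -0.821 -32.298 -20.313  -0.573  -1.205  -0.143]
```

Request:
{"name": "step_arm", "arguments": {
  "series": [
    {"dp":[0,0,0],"rot":[0,0,0.03],"fingers":255},
    {"dp":[0,0,0],"rot":[0,0,0.05],"fingers":255},
    {"dp":[0,0,0],"rot":[0,0,0.05],"fingers":255},
    {"dp":[0,0,0],"rot":[0,0,0.05],"fingers":255}
  ]
}}

```text
t: 25.92
eef_pos: [0.5, 0.0505, 0.1101]
ee_rot: [0.0, 0.999, 0.048, 0.0]
force: [-3.3, 0.5, 6.5]
opening: 0.663
```

```bash
python3 -c "
from h import *
st();print(env.read_state()['effort'])"
```

```text
t 25.93 p [0.5   0.051 0.11 ] yaw 5.5 z [ 0.001 -0.001 -1.   ] q [-0.037  0.243  1.807 -0.001  1.091  1.437] F [-3.268  0.543  6.521] M [0.264 0.804 0.156] o 0.6625855889399538
[ -0.772 -32.303 -20.388  -0.253  -1.286   0.138]
```

Request:
{"name": "step_arm", "arguments": {
  "series": [
    {"dp":[0,0,0],"rot":[0,0,0.03],"fingers":255},
    {"dp":[0,0,0],"rot":[0,0,0.04],"fingers":255},
    {"dp":[0,0,0],"rot":[0,0,0.04],"fingers":255}
  ]
}}

```text
t: 26.3
eef_pos: [0.5, 0.0508, 0.1101]
ee_rot: [0.0, 1.0, 0.028, 0.0]
force: [-3.1, 1.8, 6.7]
opening: 0.661
```

```bash
python3 -c "
from h import *
st()"
```

```text
t 26.3 p [0.5   0.051 0.11 ] yaw 3.2 z [ 0.001 -0.    -1.   ] q [-0.037  0.243  1.807 -0.     1.091  1.478] F [-3.107  1.768  6.666] M [ 0.359  0.723 -0.21 ] o 0.6609421568703894
```

The torque signs alternate, so I need to know whether the cap is at its stop or slipping in the grip. Lifting gently within the thread's play will show it: at the stop the cap can rise only about 0.4 mm.

Request:
{"name": "step_arm", "arguments": {
  "series": [
    {"dp":[0,0,-0.8],"rot":[0,0,0],"fingers":255},
    {"dp":[0,0,-1.6],"rot":[0,0,0],"fingers":255},
    {"dp":[0,0,-2.3],"rot":[0,0,0],"fingers":255},
    {"dp":[0,0,-2.3],"rot":[0,0,0],"fingers":255}
  ]
}}

```text
t: 26.8
eef_pos: [0.4999, 0.0508, 0.1102]
ee_rot: [-0.0, 1.0, 0.028, -0.0]
force: [2.8, 1.4, -14.6]
opening: 0.666
```

```bash
python3 -c "
from h import *
st()"
```

```text
t 26.8 p [0.5   0.051 0.11 ] yaw 3.2 z [-0.001  0.    -1.   ] q [-0.037  0.243  1.805  0.     1.093  1.478] F [  2.809   1.409 -14.595] M [ 0.294 -0.234 -0.238] o 0.6660340063191769
```

Lifting with 14.6 N raised the cap only 0.1 mm, so it is home against its stop and the grip slipped a little there. Next I'll back it off a quarter turn, rising with the thread.

Request:
{"name": "step_arm", "arguments": {
  "series": [
    {"dp":[0,0,1.5],"rot":[0,0,0],"fingers":255},
    {"dp":[0,0,1.4],"rot":[0,0,-0.12],"fingers":255},
    {"dp":[0,0,1.1],"rot":[0,0,-0.28],"fingers":255},
    {"dp":[0,0,0.8],"rot":[0,0,-0.46],"fingers":255},
    {"dp":[0,0,0.5],"rot":[0,0,-0.64],"fingers":255},
    {"dp":[0,0,0.2],"rot":[0,0,-0.82],"fingers":255},
    {"dp":[0,0,-0.2],"rot":[0,0,-1.0],"fingers":255},
    {"dp":[0,0,-0.5],"rot":[0,0,-1.18],"fingers":255},
    {"dp":[0,0,-0.8],"rot":[0,0,-1.36],"fingers":255},
    {"dp":[0,0,-1.1],"rot":[0,0,-1.52],"fingers":255}
  ]
}}

```text
t: 28.05
eef_pos: [0.5008, 0.0508, 0.113]
ee_rot: [0.001, 0.703, 0.711, 0.001]
force: [0.3, 0.7, -7.5]
opening: 0.662
```

Request:
{"name": "step_arm", "arguments": {
  "series": [
    {"dp":[0,0,0],"rot":[0,0,-0.037],"fingers":255},
    {"dp":[0,0,0],"rot":[0,0,-0.037],"fingers":255}
  ]
}}

```text
t: 28.3
eef_pos: [0.5007, 0.0507, 0.1131]
ee_rot: [0.001, 0.693, 0.721, 0.001]
force: [-0.0, 2.3, -6.2]
opening: 0.659
```

```bash
python3 -c "
from h import *
st()"
```

```text
t 28.3 p [0.501 0.051 0.113] yaw 92.3 z [ 0.002 -0.    -1.   ] q [-0.037  0.24   1.802 -0.     1.098 -0.077] F [-0.047  2.264 -6.167] M [0.254 0.034 0.058] o 0.6590839843882611
```

Request:
{"name": "step_arm", "arguments": {
  "series": [
    {"dp":[0,0,0.5],"rot":[0,0,0],"fingers":255},
    {"dp":[0,0,1.1],"rot":[0,0,0],"fingers":255},
    {"dp":[0,0,1.1],"rot":[0,0,0],"fingers":255}
  ]
}}

```text
t: 28.68
eef_pos: [0.5008, 0.0507, 0.1123]
ee_rot: [0.001, 0.692, 0.721, 0.001]
force: [-0.4, 1.7, 0.0]
opening: 0.665
```

```bash
python3 -c "
from h import *
st()
c=cam('wrist');S=cam('scene');T=cam('top')
a=cv2.resize(S['img'][190:295,225:440],(800,390),interpolation=cv2.INTER_CUBIC)
b=cv2.resize(T['img'][180:290,215:485],(500,204),interpolation=cv2.INTER_CUBIC);w=cv2.resize(c['img'][160:480,90:560],(300,204))
cv2.imwrite('pics/fin.png',np.vstack([a,np.hstack([b,w])])[:,:,::-1])
P=cloud(S);m=(S['z_map']>0)
q=P[m&(P[:,:,2]>.0)&(P[:,:,2]<.06)&(P[:,:,1]<-.14)&(P[:,:,1]>-.34)&(P[:,:,0]>.37)&(P[:,:,0]<.5)]
q=q[q[:,2]>.031];print('scoop hi pts',len(q),q.min(0),q.max(0))"
```

```text
t 28.68 p [0.501 0.051 0.112] yaw 92.4 z [ 0.002 -0.    -1.   ] q [-0.037  0.241  1.803 -0.     1.095 -0.078] F [-0.377  1.664  0.049] M [ 0.281  0.233 -0.03 ] o 0.6647859639374231
scoop hi pts 387 [ 0.4   -0.332  0.031] [ 0.439 -0.239  0.041]
```

View pics/fin.png

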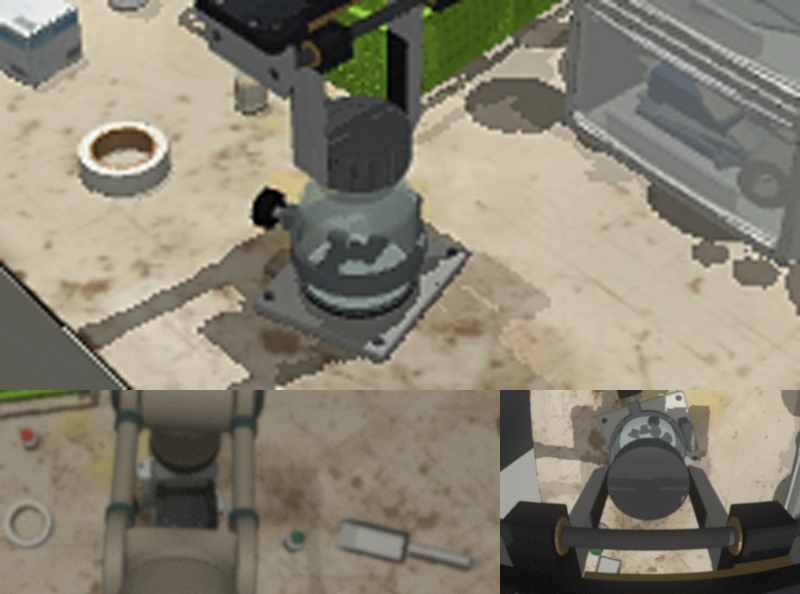

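The last picture shows the cap on the neck and gripped, black stoppers inside the jar and none on the worktop. The empty scoop lies flat at its old place (lower left panel, about 340–470), and the tape roll and vials stand as before. I'll centre the cap in its axial play, then hand in.

Request:
{"name": "step_arm", "arguments": {
  "series": [
    {"dp":[0,0,-0.4],"rot":[0,0,-0.015],"fingers":255},
    {"dp":[0,0,-0.4],"rot":[0,0,-0.015],"fingers":255},
    {"dp":[0,0,-0.4],"rot":[0,0,-0.015],"fingers":255}
  ]
}}

```text
t: 29.2
eef_pos: [0.5007, 0.0506, 0.1121]
ee_rot: [0.001, 0.687, 0.727, 0.0]
force: [-0.1, 1.0, -0.6]
opening: 0.664
```

```bash
python3 -c "
from h import *
st(); print(env.sign_off())"
```

```text
t 29.2 p [0.501 0.051 0.112] yaw 93.2 z [ 0.002 -0.    -1.   ] q [-0.037  0.241  1.803 -0.     1.096 -0.094] F [-0.051  1.039 -0.563] M [ 0.303  0.072 -0.039] o 0.6636175264707928
the job is handed in; nothing more can be done
None
```

The job is handed in at about 29 s of robot time. The stoppers are in the jar, the scoop is back where it was, and the cap is screwed to its stop, backed off about a quarter turn and still gripped.

- **Stoppers and scoop:** I tipped the scoop over the jar mouth to 54° nose down. The last pictures show it empty and lying flat at its old place. Dark stoppers are visible in the jar and none on the worktop, but I could not count all six through the glass.
- **Stop:** The cap came home at the expected height, where a 15 N lift raised it only 0.1 mm. The grip slipped slightly on the cap against the stop, so I measured the back-off from there. The cap took about 211° to reach the stop, against 195 to 205° expected.
- **Quarter turn:** By the tool's turn the cap is back about 90°, or up to 92° with a last small nudge. By the thread height, a 2.9 mm rise before that nudge, it is about 87°.
- **Cap height:** At rest the cap stands about 2.0 mm above home, at the low edge of the 2 to 3.4 mm range. My last 0.4 mm raise did not show in the reading. It is held with about 60 N and hardly any push.

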